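# Refit the radio's knob and hold it pressed in

### The job

Pull the drawer of the small chest all the way out to its stop and leave it open, then take out the loose radio knob lying in it. Turn the knob so that its D-shaped bore matches the flat of the radio's shaft, push it fully home, and keep hold of it, pressing it down so that knob and shaft stay pushed in against the shaft's spring: finish still gripping and pressing, without letting go. Do not disturb the dish, the tin or the two dice.

Things in the scene. Friction and masses are not known exactly. Their poses are not given: they have to be found in the camera images.
- chest: Dark steel drawer chest, fixed, 220 mm deep (x), 220 wide (y), 85 high; origin under its centre, its wooden drawer front faces its own -x (the robot). The drawer's floor is 22 mm above the bench, its side walls reach to 63 mm and its front panel (15 mm thick) to about 74 mm; inside it is 175 mm long and about 180 mm wide.
- chest_drawer0_handle (a point): Middle of the drawer's handle: a round steel bar 11 mm thick, about 110 mm long along this point's y. It stands 35 mm out from the drawer front (bar centre to face), 47 mm above the bench, 38 mm below the chest's top. The drawer slides out along this point's -x; x and y follow the chest's yaw.
- chest_drawer0 (a joint): How far the drawer is out, m: 0 shut, 0.150 at its stop. It slides with light friction (about 1 N) and stays where it is left. It starts shut or up to 10 mm open.
- knob_center (a point): Centre of the loose black plastic knob: on its axis, 21 mm above its underside; z up. It stands bore down on the drawer's floor, hidden until the drawer is out (then about 50 to 100 mm in front of the chest). Round body 44 mm in diameter, 22 mm high; on it a grip ridge 12 mm thick, 20 mm tall, along this point's x: parallel sides from x = -20 to +13 mm, then a tapering nose to x = +27 mm.
- knob: The same knob, 42 mm high in all, about 60 g; origin on its axis at the underside, axes as knob_center. In the underside is a D-shaped bore: 14 mm in diameter, its flat 4 mm from the axis on the nose side (+x), 18 mm deep. The fit is loose by 1 mm all round and about 0.2 rad.
- shaft_seat (a point): Foot of the radio's D-shaft, on its axis, at the top of a black collar (24 mm across, 5 mm from axis to its own flat on the same side) on which the knob's underside rests when home (knob_center then 21 mm above this point). z up. The shaft's flat faces this point's +x, so the knob's nose must point along +x. The point moves down with the shaft when pressed.
- shaft_tip (a point): Top of the shaft, 16 mm above shaft_seat, same axes. Steel, 12 mm in diameter, one flat 3 mm from the axis, the top 3 mm tapered. It can be turned about z, stiffly (0.02 N m), within limits; it starts at any angle in them.
- press (a joint): How far the shaft is pushed down into the radio, m: 0 at rest, 0.006 at its stop. A spring holds it up: it starts to move at about 4 N and takes about 10 N at the stop; let go, it springs back.
- radio: Tabletop radio, a dark wooden box 120 mm (x) by 200 mm (y), top 100 mm above the bench, fixed. Origin under its centre. The shaft stands on its top 45 mm towards the radio's -y; the collar's top is 8 mm above the radio's top at rest.
- dish: White ceramic incense dish, 90 mm across, 22 mm high, on the bench to the right of the chest; origin at its foot. To be left alone.
- tin: Round metal bottle cap tin with a lid, 70 mm across, 44 mm high, on the bench beyond the radio; origin at its foot. To be left alone.
- die_a: White die, 20 mm, on the chest's top (85 mm above the bench); origin under its centre. To be left alone.
- die_b: The other white die, likewise on the chest's top. To be left alone.
Mind the look-alikes: they are no part of the job. Of the things like the radio, leave any that is purple or red; of the rest the larger one is meant.

How it is judged:
By the outcome, as a careful person would: the job done as asked, in the order asked, and still so for the second after the job is handed in, while the arm keeps its last pose, push and grip.
It also fails if it takes over 50 s, if anything falls off the work surface, if the arm or the gripper's body presses on something with over 40 N, if the wrist force passes 120 N, or if a joint passes its speed limit or range.

### The arm

A 6-joint arm with a two-finger parallel gripper is mounted at the origin on the work surface. World frame = base frame: x ahead of the robot, y to its left, z up, the work surface at z = 0. Lengths are in mm, angles in rad, forces in N, time in s.
With the tool pointing down it reaches from about 350 to 775 mm from the base axis. Payload 7.3 kg.
Tool frame: the origin (TCP) lies on the centre line of the jaws, within the pads' length; the fingertips stand 22 mm ahead of it and the grasp point (between the pads) lies 3 mm ahead of it; z points along the fingers, y is the direction in which the jaws open and shut (so a half turn about z gives the same grasp; the last joint's range is limited). The gripper opens to 92 mm and grips with 3 to 60 N. Pads are 19 mm wide; open, the fingers measure 130 mm over their backs; the gripper's body (75 mm by 190 mm) begins 47 mm behind the grasp point.
Start: joints at [1.13, 0.342, 1.524, -0, 1.275, -0.146], TCP at [152.522, 502.374, 248.741] pointing down, gripper open.
Joint ranges: [-2.53, 2.53], [-0.77, 2.02], [0.04, 2.7], [-1, 4.14], [0.28, 2.66], [-3.11, 3.11]. Speed limits (rad/s): [2.57, 2.57, 3.14, 3.14, 3.14, 3.14].

### API

Orientations are given as [roll, pitch, yaw] about the fixed x, y, z axes, in that order (R = Rz(yaw) Ry(pitch) Rx(roll)).
In Python, from plant import get_obs, capture, bot, spot_in gives the robot as it stands.
- The arm moves only by the shell command python3 -m handwheel 'ROWS' [OPENING]. ROWS is JSON, a list of rows, each a list of 2 entries, a list of its own where there are three numbers: the shift along the world's x, y, z in mm, then the turn, a rotation vector about the world's x, y, z in rad. In form: [[[x, y, z], [wx, wy, wz]], ...]. A call has 1 to 12 rows; each row shifts and turns the commanded pose from where the row before left it; what a row does not reach is not made up. A row lasts 1/8 s, in which the tool goes at most 62.5 mm and 10.7 degrees, less where a joint would pass 70% of its speed; a pose out of reach is approached as far as the arm can. A call is refused whole if a number of a shift passes 62.5 or a number of a turn 0.188, either way. A call with a gripper value outside its range is refused whole. OPENING is the closure, from 0 (fully open) to 1 (shut), set as the call begins (- or left out, the last holds). The fingers move at their own pace and stop on an object; the grip force is fixed at half the most. Time passes only in rows, so rows that do not move let the fingers close. It gives the time, the measured TCP pose, the force and the opening at its end, in the units of the state.
- get_obs(): the state, without advancing time (a new reading comes with each control period).
- capture(name): name is "side" or "top"; returns a dict with "img" (480x640x3 uint8, red, green, blue), "fx", "fy", "cx", "cy" (pixels), "cam_to_world" (4x4, takes a point from camera to world coordinates). Camera axes: x right, y up, looking along -z (the intrinsics and any distortion apply to the point x, -y, -z); pixel columns grow to the right and rows downward; lengths in mm; the calibration is good to about 2 mm. A picture is of the moment at which its call begins. There is no depth.
- bot.close_job(): hands the job in, once; it reports no verdict.
Trained networks look in the newest picture that a camera, given by its name, has taken for a name from the list of things; names that differ only in an ending like _2 or _b are one class to them, and where a whole thing is asked for, a point or a joint stands for the part that bears it (a point fixed in the world has none). Each returns a list of dicts, best first, with "score" (0 to 1); they miss things now and then, are a little off and sometimes report something else, mostly with a low value. They report only what shows in the picture. A call takes as long as a camera call. They do not tell look-alikes from the thing itself.
- spot_in(thing, camera): "xyz" ([x, y, z] in mm, in the coordinates of the camera as it stood for that picture, good to about 4 mm: the middle of the surface that is visible of it).
The state is a dict: "time": time; "joint_positions": joint angles; "dq": joint speeds; "tau": joint torques, N m; "tool_pos": TCP position; "tcp_rot": TCP orientation; "contact_force": force on the tool from outside, world axes, zero at the start; "moment": the same for the moment, N m; "grip_width": finger opening in mm.
Only numpy, scipy, OpenCV 4.12 (cv2) and the standard library are available. Lean on these libraries where they do the work, as an engineer would, in place of code of your own. Each camera call takes 0.05 s, during which the arm holds its last target. There are 200 camera calls.

## Working session

There is one attempt and no reset: what is moved stays moved. The work goes in short steps, Python scripts to look and compute and a shell command to move; the robot and the scene stay as the last step left them, time stands still between calls to the robot, and variables do not carry over. Pictures are saved under pics/ and viewed, about 8 in all and at most 12, crops included, and the job is handed in when it is done.

```bash
ls; mkdir -p pics; cat > h.py <<'E'
import numpy as np,cv2
from plant import get_obs,capture,bot,spot_in
def shot(cam,name=None):
    c=capture(cam)
    if name: cv2.imwrite(f'pics/{name}.png',c['img'][:,:,::-1])
    return c
def pix(c,p):
    T=np.linalg.inv(np.array(c['cam_to_world']));q=T[:3,:3]@np.array(p,float)+T[:3,3]
    return np.array([c['cx']+c['fx']*q[0]/-q[2],c['cy']-c['fy']*q[1]/-q[2]])
def ray(c,u,v,z):
    T=np.array(c['cam_to_world']);d=T[:3,:3]@np.array([(u-c['cx'])/c['fx'],-(v-c['cy'])/c['fy'],-1]);o=T[:3,3]
    return o+d*(z-o[2])/d[2]
def find(c,cam,t,n=3):
    T=np.array(c['cam_to_world'])
    return [(round(r['score'],2),np.round(T[:3,:3]@np.array(r['xyz'])+T[:3,3]).tolist(),np.round(pix(c,T[:3,:3]@np.array(r['xyz'])+T[:3,3])).tolist()) for r in spot_in(t,cam)[:n]]
E
python3 - <<'E'
from h import *
for cam in('top','side'):
    c=shot(cam,cam+'0'); print(cam,{k:np.round(v,2).tolist() for k,v in c.items() if k!='img'})
    for t in ['chest','chest_drawer0_handle','radio','shaft_tip','shaft_seat','knob','dish','tin','die_a']: print(t,find(c,cam,t))
print(get_obs())
E
```

```text
pics
top {'fx': 496.95, 'fy': 496.95, 'cx': 323.91, 'cy': 233.8, 'cam_to_world': [[-0.02, 0.99, -0.16, 336.77], [-1.0, -0.02, 0.01, -48.8], [0.0, 0.16, 0.99, 1270.23], [0.0, 0.0, 0.0, 1.0]]}
chest [(0.61, [712.0, -162.0, 88.0], [366.0, 161.0]), (0.42, [537.0, 162.0, 107.0], [232.0, 232.0])]
chest_drawer0_handle []
radio [(0.97, [369.0, 388.0, 67.0], [140.0, 305.0]), (0.76, [543.0, 204.0, 95.0], [216.0, 230.0]), (0.73, [272.0, -215.0, 102.0], [395.0, 343.0])]
shaft_tip [(0.45, [273.0, -252.0, 109.0], [412.0, 342.0])]
shaft_seat []
knob []
dish [(0.59, [530.0, -437.0, 12.0], [472.0, 237.0]), (0.22, [536.0, 161.0, 106.0], [233.0, 232.0])]
tin [(0.66, [712.0, 223.0, 40.0], [214.0, 169.0]), (0.51, [705.0, -200.0, 104.0], [382.0, 162.0])]
die_a [(0.69, [615.0, -168.0, 60.0], [368.0, 202.0]), (0.61, [705.0, -200.0, 104.0], [382.0, 162.0]), (0.5, [713.0, -98.0, 102.0], [340.0, 159.0])]
side {'fx': 483.24, 'fy': 483.24, 'cx': 322.93, 'cy': 240.1, 'cam_to_world': [[0.75, 0.34, -0.57, -131.34], [-0.66, 0.36, -0.66, -805.37], [-0.02, 0.87, 0.5, 665.88], [0.0, 0.0, 0.0, 1.0]]}
chest []
chest_draw
[... 626 characters left out ...]
(0.49, [709.0, -106.0, 97.0], [393.0, 222.0])]
{'time': 1.0, 'joint_positions': array([ 1.13001002e+00,  3.41967402e-01,  1.52412382e+00,  1.08979025e-05,
        1.27539342e+00, -1.46030893e-01]), 'dq': array([0.0010883 , 0.00266498, 0.00106198, 0.00093422, 0.00041229,
       0.00157509]), 'tau': array([ 1.30553381e-03, -4.31141746e+01, -2.44481742e+01,  7.19343522e-02,
        4.85443301e-02,  3.34710273e-05]), 'tool_pos': array([152.51017142, 502.36827579, 248.74911206]), 'tcp_rot': array([3.14148427e+00, 5.40280244e-06, 2.84683407e+00]), 'contact_force': array([0.01654202, 0.29401075, 0.29766022]), 'moment': array([-0.0409823 ,  0.02124708,  0.00588996]), 'grip_width': 91.89232185156789}
```

View pics/top0.png

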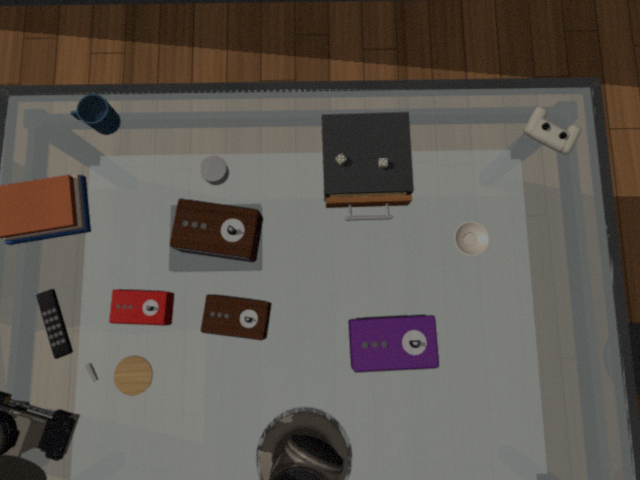

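View pics/side0.png

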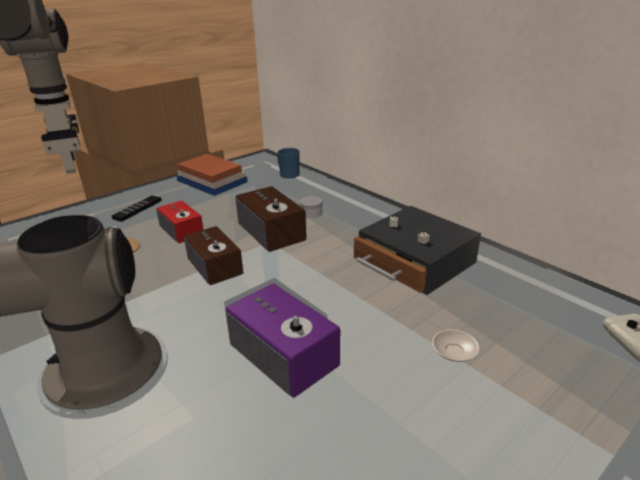

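The top view shows four radio-like things: large dark wood (216,230), small dark wood (236,317), red (141,307) and purple (394,343). The large wooden one beside the tin (214,169) fits the description. The drawer handle is at about (369,217), the dice are at (341,158) and (383,162), and the dish is at (472,238). I'll check the choice in one close crop.

```bash
python3 - <<'E'
from h import *
t=cv2.imread('pics/top0.png')
r=lambda a,k:cv2.resize(a,None,fx=k,fy=k,interpolation=cv2.INTER_CUBIC)
a=r(t[190:270,165:270],3.8);b=r(t[110:230,315:420],3.8)[:480]
h=max(a.shape[0],b.shape[0]);o=np.zeros((h,a.shape[1]+b.shape[1],3),np.uint8);o[:a.shape[0],:a.shape[1]]=a;o[:b.shape[0],a.shape[1]:]=b
cv2.imwrite('pics/crop1.png',o);print(o.shape)
E
```

```text
(456, 798, 3)
```

View pics/crop1.png

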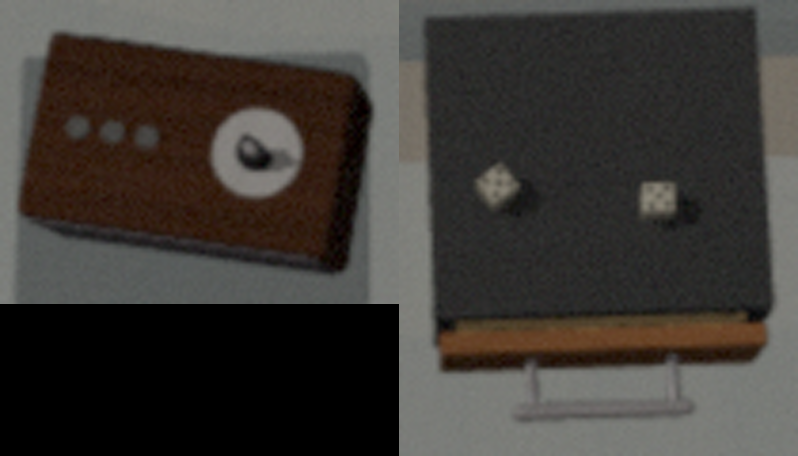

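The crop confirms the choice: a brown wooden radio with its shaft on a light disc at about (232,230). The drawer handle bar runs from (345.5,218.4) to (392.1,216.6), and the drawer is slightly open.

```bash
python3 - <<'E'
from h import *
c=shot('top')
P=lambda u,v,z:np.round(ray(c,u,v,z),1)
e=lambda x,y,ox,oy,x0=0:(ox+(x-x0)/3.8,oy+y/3.8)
print('handle',P(*e(515,412,315,110,399),47),P(*e(692,405,315,110,399),47))
print('chest top',[P(*e(x,y,315,110,399),85) for x,y in((426,17),(755,9),(770,310),(438,318))])
print('dice',[P(*e(x,y,315,110,399),105) for x,y in((498,183),(658,197))])
print('radio top',[P(*e(x,y,165,190),100) for x,y in((52,35),(355,78),(330,268),(22,215))])
print('disc',P(*e(258,152,165,190),100))
print('shaft dark',P(*e(253,152,165,190),112))
print('tin',P(214,169,44))
for cam in('top','side'):
  cc=shot(cam)
  for i in range(2): print(cam,find(cc,cam,'chest_drawer0_handle'),find(cc,cam,'shaft_tip'))
E
```

```text
handle [ 576.5 -110.3   47. ] [ 579.4 -227.4   47. ]
chest top [array([836.4, -55.7,  85. ]), array([ 838.7, -273.9,   85. ]), array([ 633.5, -274.6,   85. ]), array([631.5, -60.2,  85. ])]
dice [array([ 714.9, -100. ,  105. ]), array([ 704. , -202.3,  105. ])]
radio top [array([619.6, 293.7, 100. ]), array([588.7, 101.3, 100. ]), array([468.2, 116.2, 100. ]), array([504.5, 308.8, 100. ])]
disc [542.2 162.  100. ]
shaft dark [540.1 163.  112. ]
tin [710.9 222.5  44. ]
top [(0.81, [613.0, -168.0, 67.0], [369.0, 202.0])] [(0.59, [541.0, 162.0, 110.0], [232.0, 230.0]), (0.45, [275.0, -256.0, 109.0], [413.0, 342.0]), (0.22, [716.0, -164.0, 88.0], [367.0, 160.0])]
top [(0.81, [613.0, -168.0, 67.0], [369.0, 202.0])] [(0.59, [541.0, 162.0, 110.0], [232.0, 230.0]), (0.45, [275.0, -256.0, 109.0], [413.0, 342.0]), (0.22, [716.0, -164.0, 88.0], [367.0, 160.0])]
side [(0.95, [615.0, -184.0, 54.0], [390.0, 263.0])] [(0.61, [610.0, -181.0, 55.0], [388.0, 263.0]), (0.45, [269.0, -262.0, 109.0], [295.0, 325.0])]
side [(0.95, [615.0, -184.0, 54.0], [390.0, 263.0])] [(0.61, [610.0, -181.0, 55.0], [388.0, 263.0]), (0.45, [269.0, -262.0, 109.0], [295.0, 325.0])]
```

```bash
python3 -m handwheel '[[[33,-52,0],[0,0,-0.105]],[[33,-52,0],[0,0,-0.105]],[[33,-52,0],[0,0,-0.105]],[[33,-52,0],[0,0,-0.105]],[[33,-52,0],[0,0,-0.105]],[[33,-52,0],[0,0,-0.105]],[[33,-52,0],[0,0,-0.105]],[[33,-52,0],[0,0,-0.105]],[[33,-52,0],[0,0,-0.105]],[[33,-52,0],[0,0,-0.105]],[[33,-52,0],[0,0,-0.105]],[[33,-52,0],[0,0,-0.105]]]' 0.77; python3 -m handwheel '[[[0,0,0],[0,0,0]]]'
```

```text
time: 3.05
tool_pos: [549.4, -123.6, 248.8]
tcp_rot: [3.141, -0.0, 1.583]
contact_force: [1.4, 0.4, 0.6]
grip_width: 20.9
time: 3.18
tool_pos: [549.9, -125.4, 247.7]
tcp_rot: [-3.141, 0.001, 1.582]
contact_force: [-0.6, 1.2, 0.4]
grip_width: 20.8
```

```bash
python3 -m handwheel '[[[14,-22,-50],[0,0,0]],[[14,-22,-50],[0,0,0]],[[0,0,-40],[0,0,0]],[[0,0,0],[0,0,0]],[[0,0,0],[0,0,0]]]'; python3 - <<'E'
from h import *
c=shot('side');a=c['img'][:,:,::-1][150:310,290:500];cv2.imwrite('pics/s1.png',cv2.resize(a,None,fx=3.6,fy=3.6,interpolation=cv2.INTER_CUBIC))
p=get_obs()['tool_pos'];print(p)
for q in(p+[0,0,-22],p+[0,0,-p[2]+47],[578,-169,47],[576.5,-110.3,47],[579.4,-227.4,47]):print(np.round((pix(c,q)-[290,150])*3.6))
E
```

```text
time: 3.8
tool_pos: [577.3, -165.3, 110.6]
tcp_rot: [3.139, 0.001, 1.588]
contact_force: [-0.1, -0.6, -0.7]
grip_width: 21.3
[ 577.61978562 -165.51985812  111.15540242]
[303. 369.]
[300. 425.]
[305. 427.]
[239. 392.]
[374. 463.]
```

View pics/s1.png

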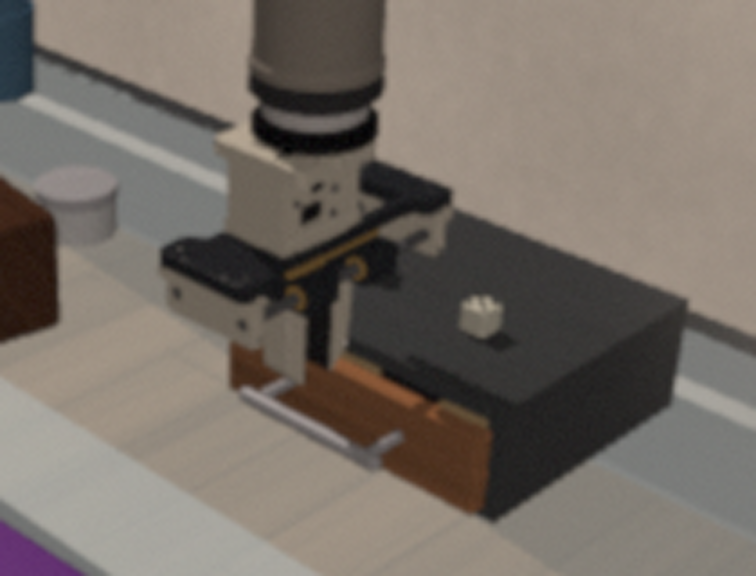

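The bar ends at crop pixels (243,392) and (375,463) match the projected positions, so the fingers are over the bar. I'll descend and grip.

```bash
python3 -m handwheel '[[[0,0,-28],[0,0,0]],[[0,0,-26],[0,0,0]],[[0,0,0],[0,0,0]]]'; python3 -m handwheel '[[[0,0,0],[0,0,0]],[[0,0,0],[0,0,0]],[[0,0,0],[0,0,0]]]' 1
```

```text
time: 4.22
tool_pos: [576.3, -165.2, 55.2]
tcp_rot: [-3.141, -0.0, 1.587]
contact_force: [-1.1, 0.4, 0.5]
grip_width: 20.9
time: 4.6
tool_pos: [577.7, -166.0, 56.9]
tcp_rot: [3.138, 0.001, 1.587]
contact_force: [-0.3, 1.3, 7.2]
grip_width: 10.1
```

```bash
python3 -m handwheel '[[[-12,0,0],[0,0,0]],[[-25,-0.5,0],[0,0,0]],[[-25,-0.5,0],[0,0,0]],[[-25,-0.5,0],[0,0,0]],[[-25,-0.5,0],[0,0,0]],[[-18,-0.5,0],[0,0,0]],[[-8,0,0],[0,0,0]],[[0,0,0],[0,0,0]]]'; python3 -m handwheel '[[[-4,0,0],[0,0,0]],[[-3,0,0],[0,0,0]],[[0,0,0],[0,0,0]]]'
```

```text
time: 5.6
tool_pos: [438.7, -168.2, 56.7]
tcp_rot: [3.139, 0.001, 1.586]
contact_force: [-0.8, 4.5, 13.8]
grip_width: 10.0
time: 5.98
tool_pos: [434.9, -168.4, 56.8]
tcp_rot: [3.133, 0.002, 1.586]
contact_force: [10.2, 7.7, 7.1]
grip_width: 9.7
```

```bash
python3 -m handwheel '[[[-3,0,0],[0,0,0]],[[0,0,0],[0,0,0]]]';  python3 -m handwheel '[[[3,0,0],[0,0,0]],[[0,0,0],[0,0,0]],[[0,0,0],[0,0,0]]]' 0.75; python3 -m handwheel '[[[0,0,25],[0,0,0]],[[-30,0,50],[0,0,0]],[[-40,20,45],[0,0,0]],[[-10,60,0],[0,0,0]],[[0,60,0],[0,0,0]],[[0,60,0],[0,0,0]],[[0,0,0],[0,0,0]]]'
python3 - <<'E'
from h import *
for cam in('top','side'):
    c=shot(cam,cam+'1')
    for t in('knob','knob_center','chest_drawer0_handle'):print(cam,t,find(c,cam,t))
t=cv2.imread('pics/top1.png')[130:300,310:430];s=cv2.imread('pics/side1.png')[200:330,310:430]
cv2.imwrite('pics/c2.png',np.hstack([cv2.resize(t,(400,567),interpolation=cv2.INTER_CUBIC),cv2.resize(s,(400,567),interpolation=cv2.INTER_CUBIC)]))
E
```

```text
time: 6.22
tool_pos: [434.8, -168.5, 56.9]
tcp_rot: [3.127, 0.003, 1.585]
contact_force: [23.1, 12.2, -1.8]
grip_width: 10.1
time: 6.6
tool_pos: [431.0, -168.1, 54.7]
tcp_rot: [-3.141, -0.0, 1.587]
contact_force: [-0.6, -0.0, -0.2]
grip_width: 22.8
time: 7.48
tool_pos: [350.9, 35.0, 174.0]
tcp_rot: [-3.141, -0.001, 1.594]
contact_force: [0.0, -0.1, -0.3]
grip_width: 22.9
top knob [(0.56, [546.0, -165.0, 41.0], [367.0, 230.0])]
top knob_center [(0.48, [548.0, -162.0, 46.0], [367.0, 229.0])]
top chest_drawer0_handle [(0.78, [549.0, -171.0, 24.0], [369.0, 231.0]), (0.4, [706.0, -201.0, 108.0], [383.0, 161.0])]
side knob [(0.67, [542.0, -175.0, 52.0], [366.0, 274.0])]
side knob_center [(0.68, [542.0, -175.0, 46.0], [366.0, 276.0])]
side chest_drawer0_handle [(0.81, [549.0, -178.0, 40.0], [369.0, 278.0]), (0.33, [643.0, -195.0, 58.0], [402.0, 259.0])]
```

View pics/c2.png

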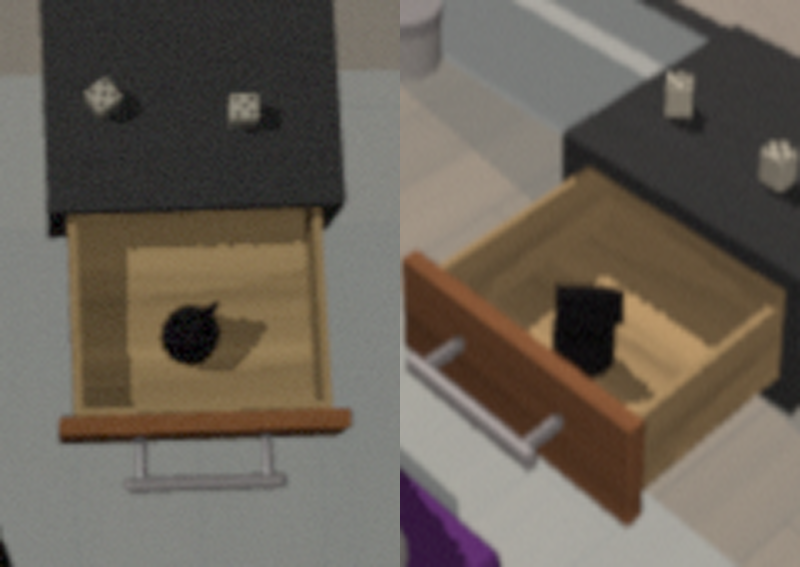

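The drawer is at its stop: it pushed back with 23 N and did not move. The knob is at top (367,230) with its nose towards (375,221). For the angles I'll view contrast-enhanced close-ups of the knob and the shaft.

```bash
python3 - <<'E'
from h import *
def st(cam,n=6): return np.mean([shot(cam)['img'][:,:,::-1].astype(float) for _ in range(n)],0)
T,S=st('top'),st('side');np.save('T.npy',T);np.save('S.npy',S)
def cr(I,u,v,w=17,h=12.75):
    M=np.array([[400/w/2,0,200-u*400/w/2],[0,300/h/2,150-v*300/h/2]])
    g=255*(np.clip(I,0,255)/255)**.5
    return cv2.warpAffine(g.astype(np.uint8),M,(400,300),flags=cv2.INTER_CUBIC)
cv2.imwrite('pics/c3.png',np.vstack([np.hstack([cr(T,367,230),cr(S,366,275)]),np.hstack([cr(T,232,230),cr(S,276,206)])]))
E
```

```text
(no output)
```

View pics/c3.png

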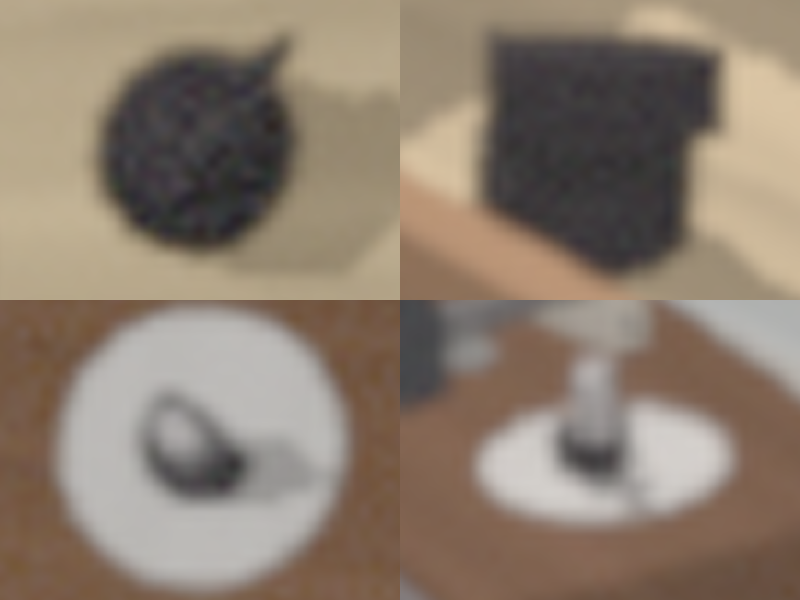

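```bash
cat > fit.py <<'E'
from h import *
from scipy.optimize import minimize
from scipy.ndimage import gaussian_filter
K=4
def D(r,f,n=48):
    a0=np.arccos(f/r) if f<r else 0
    a=np.linspace(a0,2*np.pi-a0,n);return np.c_[r*np.cos(a),r*np.sin(a)]
def prism(P,z0,z1): return np.vstack([np.c_[P,np.full(len(P),z)] for z in(z0,z1)])
ridge=np.array([[-20,-6],[13,-6],[27,-1],[27,1],[13,6],[-20,6]],float)
KNOB=[[prism(D(22,99),0,22),prism(ridge,22,42)]]
SHAFT=[[prism(D(12,5),-8,0)],[prism(D(6,3),0,13),prism(D(6,3)*.8,0,16)]]
def fit(c,I,model,z0,x0,box,mask=lambda u,v:True,thr=None):
    u0,v0,u1,v1=box;g=I.mean(2)[v0:v1,u0:u1]
    if thr: g=np.clip(g,0,thr)
    vv,uu=np.mgrid[v0:v1,u0:u1];m=np.broadcast_to(mask(uu,vv),g.shape)
    def cost(p):
        x,y,t=p;R=np.array([[np.cos(t),-np.sin(t)],[np.sin(t),np.cos(t)]])
        L=[np.ones_like(g)]
        for layer in model:
            a=np.zeros(((v1-v0)*K,(u1-u0)*K),np.uint8)
            for V in layer:
                q=np.array([pix(c,[*(R@w[:2]+[x,y]),z0+w[2]]) for w in V])
                q=((q+.5-[u0,v0])*K*16-8).astype(np.float32)
                cv2.fillConvexPoly(a,cv2.convexHull(q.round().astype(np.int32)),1,shift=4)
            a=gaussian_filter(a.astype(float),.7*K).reshape(v1-v0,K,u1-u0,K).mean((1,3))
            L=[l*(1-a) for l in L]+[a]
        A=np.array([l[m] for l in L]).T;b=g[m]
        return np.std(b-A@np.linalg.lstsq(A,b,rcond=None)[0])
    best=[]
    for t in np.arange(0,2*np.pi,np.pi/8):
        best.append((cost([*x0,t]),t))
    out=[]
    for _,t in sorted(best)[:3]:
        r=minimize(cost,[*x0,t],method='Nelder-Mead',options=dict(initial_simplex=[[*x0,t],[x0[0]+4,x0[1],t],[x0[0],x0[1]+4,t],[*x0,t+.3]],maxiter=120));out.append((round(r.fun,2),np.round(r.x,2).tolist()))
    return sorted(out)
E
python3 - <<'E'
from fit import *
T,S=np.load('T.npy'),np.load('S.npy');ct,cs=shot('top'),shot('side')
print('knob top',fit(ct,T,KNOB,22,(546,-168),(352,214,386,246),thr=70))
print('knob side',fit(cs,S,KNOB,22,(546,-168),(352,264,382,290),lambda u,v:v-264<15-0+0*(u),thr=70))
print('shaft top',fit(ct,T,SHAFT,108,(541,162),(223,219,242,240),lambda u,v:~((u>234)&(v>229))))
print('shaft side',fit(cs,S,SHAFT,108,(541,162),(264,198,288,218),lambda u,v:~((u>278)&(v>211))&(np.hypot(u-277,(v-207.5)*2)<11)|((abs(u-276)<4)&(v<208)&(v>199))))
print(T.mean(2)[222:238:3,352:386:3].round())
E
```

```text
knob top [(np.float64(7.15), [548.7, -165.06, 1.57]), (np.float64(7.19), [548.72, -164.95, 1.51]), (np.float64(7.34), [548.07, -164.57, 1.21])]
knob side [(np.float64(8.58), [547.21, -166.82, 5.49]), (np.float64(8.58), [547.22, -166.81, 5.49]), (np.float64(8.64), [546.79, -167.2, 5.49])]
shaft top [(np.float64(22.26), [543.32, 163.4, 5.61]), (np.float64(22.33), [542.94, 163.28, 5.64]), (np.float64(22.33), [542.95, 163.03, 5.65])]
shaft side [(np.float64(30.19), [545.73, 164.1, -0.64]), (np.float64(31.13), [541.98, 168.56, 2.65]), (np.float64(31.16), [541.5, 168.64, 2.61])]
[[103. 104. 105. 102.  46.  30.  47.  25. 102. 106. 107. 108.]
 [108. 106. 106.  27.  18.  13.  12.  24.  71.  87.  87. 105.]
 [108. 107.  78.  17.  21.  18.  14.   6.  61.  71.  70.  69.]
 [108. 109.  63.  20.  19.  16.  11.   8.  63.  72.  72.  71.]
 [116. 117.  92.   9.  14.   7.   9.  17.  77.  78.  78.  97.]
 [117. 116. 116.  63.  12.   8.  14.  69.  75.  75.  80. 115.]]
```

```bash
python3 - <<'E'
import fit as F
from fit import *
src=open('fit.py').read().replace("    best=[]\n","    if th is not None: return [(round(t,2),round(r.fun,2),r.x.round(1).tolist()) for t in th for r in [minimize(lambda p:cost([p[0],p[1],t]),x0,method='Nelder-Mead',options=dict(maxiter=50,initial_simplex=[x0,(x0[0]+3,x0[1]),(x0[0],x0[1]+3)]))]]\n    best=[]\n").replace("thr=None):","thr=None,th=None):")
open('fit.py','w').write(src)
exec(src)
T,S=np.load('T.npy'),np.load('S.npy');ct,cs=shot('top'),shot('side')
th=np.arange(-1.2,-.3,.15)
print('knob top',*fit(ct,T,KNOB,22,(546,-166),(352,214,386,246),thr=60,th=th),sep='\n')
print('shaft top',*fit(ct,T,SHAFT,108,(541,162),(223,219,242,240),lambda u,v:~((u>234)&(v>229)),th=th),sep='\n')
print('shaft side',*fit(cs,S,SHAFT,108,(541,162),(264,198,288,218),lambda u,v:~((u>278)&(v>211))&(np.hypot(u-277,(v-207.5)*2)<11)|((abs(u-276)<4)&(v<208)&(v>199)),th=th),sep='\n')
# visual overlay
def ov(I,c,L,z,p,u,v,w=17,h=12.75):
    M=np.array([[400/w/2,0,200-u*400/w/2],[0,300/h/2,150-v*300/h/2]])
    o=cv2.warpAffine((255*(np.clip(I,0,255)/255)**.5).astype(np.uint8),M,(400,300),flags=cv2.INTER_CUBIC)
    x,y,t=p;R=np.array([[np.cos(t),-np.sin(t)],[np.sin(t),np.cos(t)]])
    for poly,zz in L:
        q=np.array([M[:,:2]@pix(c,[*(R@w_+[x,y]),z+zz])+M[:,2] for w_ in poly]).round().astype(np.int32)
        cv2.polylines(o,[q],True,(0,255,0),1)
    return o
kl=[(D(22,99),22),(ridge,42)];sl=[(D(12,5),0),(D(6,3),0),(D(4.8,2.4),16)]
cv2.imwrite('pics/c4.png',np.vstack([np.hstack([ov(T,ct,kl,22,(547,-166,-.78),367,230),ov(S,cs,kl,22,(547,-166,-.78),366,275)]),np.hstack([ov(T,ct,sl,108,(543,163,-.67),232,230),ov(S,cs,sl,108,(543,163,-.67),276,206)])]))
E
```

```text
knob top
(np.float64(-1.2), np.float64(7.01), [548.6, -164.7])
(np.float64(-1.05), np.float64(6.91), [548.8, -164.6])
(np.float64(-0.9), np.float64(6.63), [548.5, -164.2])
(np.float64(-0.75), np.float64(6.46), [548.2, -164.6])
(np.float64(-0.6), np.float64(6.6), [548.1, -164.7])
(np.float64(-0.45), np.float64(6.81), [548.1, -164.8])
shaft top
(np.float64(-1.2), np.float64(23.96), [542.2, 163.7])
(np.float64(-1.05), np.float64(23.31), [542.7, 163.2])
(np.float64(-0.9), np.float64(22.78), [542.7, 163.3])
(np.float64(-0.75), np.float64(22.42), [542.9, 163.2])
(np.float64(-0.6), np.float64(22.35), [543.0, 163.4])
(np.float64(-0.45), np.float64(22.61), [543.2, 163.6])
shaft side
(np.float64(-1.2), np.float64(33.03), [545.5, 165.1])
(np.float64(-1.05), np.float64(32.13), [545.9, 165.1])
(np.float64(-0.9), np.float64(31.12), [546.4, 164.9])
(np.float64(-0.75), np.float64(30.4), [547.1, 165.9])
(np.float64(-0.6), np.float64(30.15), [546.7, 164.8])
(np.float64(-0.45), np.float64(30.76), [546.3, 164.7])
```

View pics/c4.png

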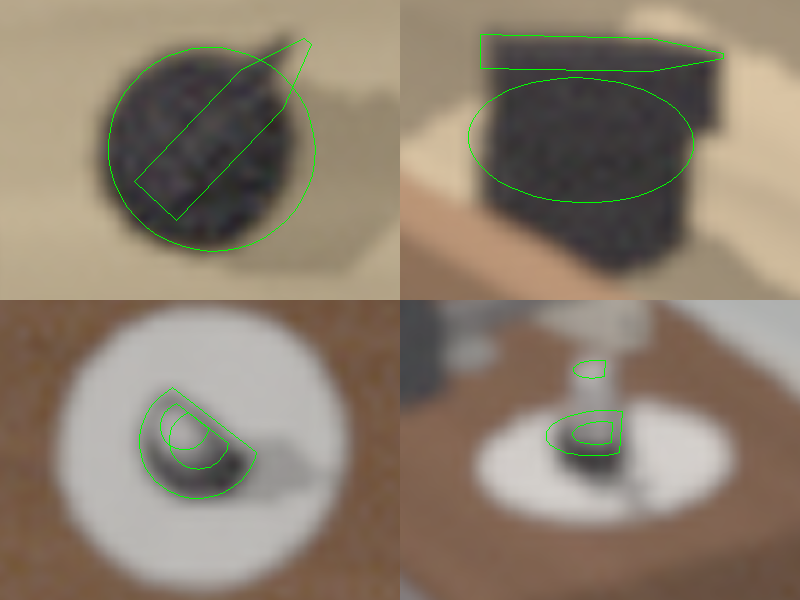

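```bash
python3 -m handwheel '[[[33,-33.4,-7],[0,0,0.128]],[[33,-33.4,-7],[0,0,0.128]],[[33,-33.4,-7],[0,0,0.128]],[[33,-33.4,-7],[0,0,0.128]],[[33,-33.4,-7],[0,0,0.128]],[[32,-33.4,-7],[0,0,0.128]],[[0,0,0],[0,0,0]],[[0,0,0],[0,0,0]]]' 0.62
python3 - <<'E'
from h import *
c=shot('side');a=c['img'][:,:,::-1][190:330,290:460];cv2.imwrite('pics/s5.png',cv2.resize(a,None,fx=4,fy=4,interpolation=cv2.INTER_CUBIC))
p=get_obs()['tool_pos'];print(p,np.round((pix(c,p+[0,0,-22])-[290,190])*4),np.round((pix(c,[547.5,-165.5,64])-[290,190])*4))
E
```

```text
time: 9.68
tool_pos: [548.4, -168.2, 131.6]
tcp_rot: [-3.141, -0.002, 2.354]
contact_force: [-0.2, -0.2, 0.4]
grip_width: 34.7
[ 548.33540971 -167.92685191  131.94654683] [305. 238.] [298. 306.]
```

View pics/s5.png

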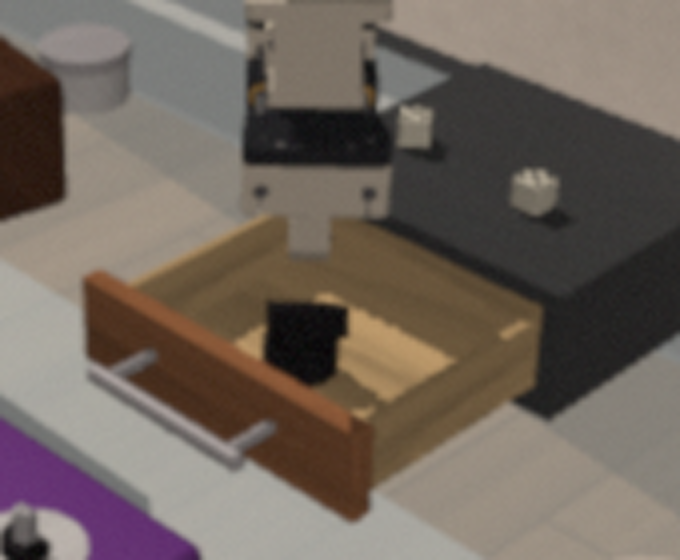

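```bash
python3 -m handwheel '[[[-1.4,2.5,-30],[0,0,0]],[[0,0,-25],[0,0,0]],[[0,0,-7],[0,0,0]],[[0,0,0],[0,0,0]],[[0,0,0],[0,0,0]]]'; python3 -m handwheel '[[[0,0,0],[0,0,0]],[[0,0,0],[0,0,0]],[[0,0,0],[0,0,0]],[[0,0,0],[0,0,0]]]' 1
```

```text
time: 10.35
tool_pos: [548.3, -166.4, 71.3]
tcp_rot: [3.141, 0.002, 2.355]
contact_force: [-0.4, -0.5, -0.4]
grip_width: 34.8
time: 10.85
tool_pos: [547.9, -166.4, 70.4]
tcp_rot: [3.141, 0.0, 2.355]
contact_force: [-0.4, 0.5, 2.6]
grip_width: 11.7
```

```bash
python3 -m handwheel '[[[0,0,30],[0,0,0]],[[0,0,50],[0,0,0]],[[0,0,38],[0,0,0]],[[-1,40,0],[0,0,0.02]],[[-1,55,0],[0,0,0.02]],[[-1,55,0],[0,0,0.02]],[[-1,55,0],[0,0,0.02]],[[-1,55,0],[0,0,0]],[[0,45,0],[0,0,0]],[[0,24,0],[0,0,0]],[[0,0,0],[0,0,0]],[[0,0,0],[0,0,0]]]'; python3 - <<'E'
from h import *
def st(cam,n=4): return np.mean([shot(cam)['img'][:,:,::-1].astype(float) for _ in range(n)],0)
T,S=st('top'),st('side');np.save('T2.npy',T);np.save('S2.npy',S)
print(get_obs()['tool_pos'],get_obs()['grip_width'])
def cr(I,u,v,w=34,h=51):
    M=np.array([[400/w/2,0,200-u*400/w/2],[0,600/h/2,300-v*600/h/2]])
    return cv2.warpAffine((255*(np.clip(I,0,255)/255)**.5).astype(np.uint8),M,(400,600),flags=cv2.INTER_CUBIC)
cv2.imwrite('pics/c6.png',np.hstack([cr(T,232,230),cr(S,276,190)]))
E
```

```text
time: 12.35
tool_pos: [542.6, 162.0, 187.8]
tcp_rot: [-3.141, -0.0, 2.435]
contact_force: [0.0, -0.1, -0.6]
grip_width: 11.6
[542.81139819 162.22359297 188.10057609] 11.900222805030182
```

View pics/c6.png

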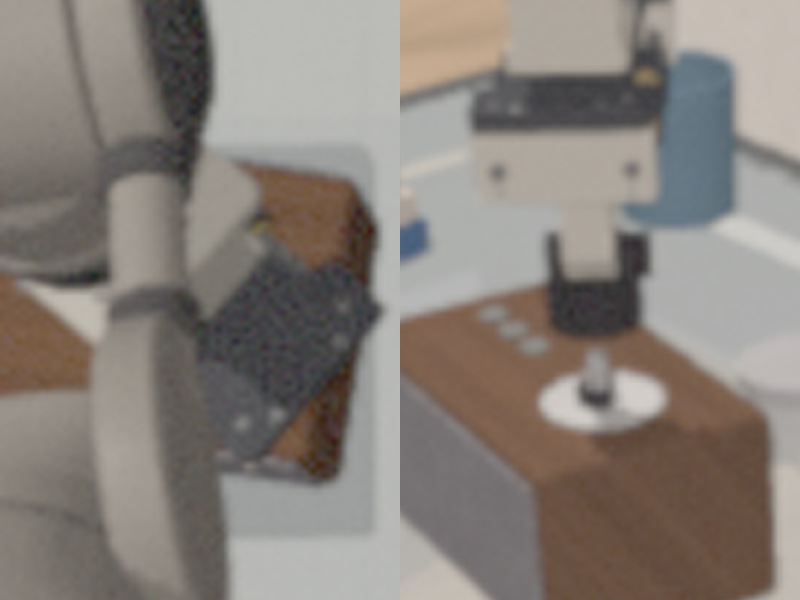

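```bash
python3 - <<'E'
from fit import *
T,S,S2=[np.load(f).mean(2) for f in('T.npy','S.npy','S2.npy')]
ct,cs=shot('top'),shot('side')
def disc(I,u,v,r):
    w=I[v-r:v+r,u-r:u+r];b=cv2.resize(w,None,fx=8,fy=8,interpolation=cv2.INTER_CUBIC)
    m=(b>(np.percentile(b,10)+np.percentile(b,97))/2).astype(np.uint8)
    k=max(cv2.findContours(m,cv2.RETR_EXTERNAL,cv2.CHAIN_APPROX_NONE)[0],key=cv2.contourArea)
    e=cv2.fitEllipse(cv2.convexHull(k));return (np.array(e[0])+.5)/8-.5+[u-r,v-r],np.array(e[1])/8
for n,I,c,u,v,r in(('T',T,ct,233,230,16),('S',S,cs,277,208,15),('S2',S2,cs,277,208,15)):
    q,ax=disc(I,u,v,r);print(n,q.round(2),ax.round(1),'world z100/101',ray(c,*q,101).round(1),'pred for 542,162:',pix(c,[542,162,101]).round(2))
for v in range(190,197):
    r=S2[v,255:300];t=45;i=np.arange(254,300)
    f=[j for j in range(len(r)-1) if (r[j]-t)*(r[j+1]-t)<0]
    print(v,[round(255+j+(t-r[j])/(r[j+1]-r[j]),2) for j in f])
for z in(139.7,150,161): print('knob axis pred',z,pix(cs,[542.8,162.2,z]).round(2))
E
```

```text
T [232.08 229.73] [23.5 24.2] world z100/101 [542.7 163.8 101. ] pred for 542,162: [232.82 230.  ]
S [276.34 206.97] [10.  21.4] world z100/101 [543.2 161.9 101. ] pred for 542,162: [275.96 207.1 ]
S2 [272.11 207.5 ] [ 8.8 12.7] world z100/101 [533.  167.1 101. ] pred for 542,162: [275.96 207.1 ]
190 [np.float64(259.73), np.float64(282.73)]
191 [np.float64(260.73), np.float64(282.73)]
192 [np.float64(261.09), np.float64(282.75)]
193 [np.float64(262.94), np.float64(282.69)]
194 [np.float64(264.47), np.float64(282.78)]
195 [np.float64(257.42), np.float64(264.71), np.float64(283.19)]
196 [np.float64(258.22), np.float64(266.77), np.float64(284.1)]
knob axis pred 139.7 [275.23 193.8 ]
knob axis pred 150 [274.97 190.22]
knob axis pred 161 [274.7  186.37]
```

```bash
python3 -m handwheel '[[[0,0,-12],[0,0,0]],[[0,0,-3],[0,0,0]],[[0,0,-2],[0,0,0]],[[0,0,0],[0,0,0]]]';python3 -m handwheel '[[[0,0,-2],[0,0,0]],[[0,0,-2],[0,0,0]],[[0,0,0],[0,0,0]]]'; python3 -c "
from plant import *;o=get_obs();print(o['contact_force'],o['moment'],o['tool_pos'])"
```

```text
time: 13.35
tool_pos: [542.7, 162.7, 170.9]
tcp_rot: [-3.142, -0.0, 2.435]
contact_force: [0.9, -0.2, 0.0]
grip_width: 11.5
time: 13.72
tool_pos: [542.8, 162.6, 167.0]
tcp_rot: [3.142, 0.0, 2.435]
contact_force: [0.8, 0.4, -1.4]
grip_width: 11.8
[ 0.81042746  0.39202715 -1.41233882] [-0.07119269 -0.07109833  0.01887213] [542.75645116 162.61599175 166.97548629]
```

```bash
python3 -m handwheel '[[[0,0,-3],[0,0,0]],[[0,0,-3],[0,0,0]],[[0,0,0],[0,0,0]]]';python3 -m handwheel '[[[0,0,-3],[0,0,0]],[[0,0,-2],[0,0,0]],[[0,0,0],[0,0,0]]]'; python3 -c "
from plant import *;o=get_obs();print(o['contact_force'],o['moment'],o['tool_pos'])"
```

```text
time: 14.1
tool_pos: [542.7, 162.6, 160.8]
tcp_rot: [-3.141, -0.0, 2.435]
contact_force: [-0.0, -0.2, -0.7]
grip_width: 12.1
time: 14.48
tool_pos: [542.8, 162.6, 156.3]
tcp_rot: [3.141, 0.0, 2.435]
contact_force: [-0.2, -0.5, 4.0]
grip_width: 11.8
[-0.21039905 -0.46559934  3.95720994] [-0.19296704  0.13655587 -0.00774268] [542.8174843  162.63069822 156.3035333 ]
```

```bash
python3 -m handwheel '[[[0,0,-2],[0,0,0]],[[0,0,-2],[0,0,0]],[[0,0,0],[0,0,0]]]';python3 -m handwheel '[[[0,0,-2],[0,0,0]],[[0,0,-1],[0,0,0]],[[0,0,0],[0,0,0]],[[0,0,0],[0,0,0]]]'
```

```text
time: 14.85
tool_pos: [542.8, 162.7, 152.5]
tcp_rot: [3.141, 0.0, 2.435]
contact_force: [-1.4, -0.4, 7.0]
grip_width: 11.5
time: 15.35
tool_pos: [542.9, 162.7, 150.2]
tcp_rot: [3.141, 0.001, 2.435]
contact_force: [-2.9, -3.2, 10.0]
grip_width: 11.6
```

```bash
python3 -m handwheel '[[[0,0,-1.5],[0,0,0]],[[0,0,0],[0,0,0]],[[0,0,0],[0,0,0]]]'; python3 - <<'E'
from h import *
I=np.mean([shot('side')['img'][:,:,::-1].astype(float) for _ in range(3)],0)
T=shot('top')['img'][:,:,::-1]
g=(255*(I/255)**.5).astype(np.uint8)
cv2.imwrite('pics/end.png',np.hstack([cv2.resize(g[160:250,225:325],(400,360),interpolation=cv2.INTER_CUBIC),cv2.resize(T[100:280,190:390],(400,360))]))
print(get_obs()['contact_force'],get_obs()['tool_pos'],get_obs()['grip_width'])
E
```

```text
time: 15.72
tool_pos: [543.0, 162.7, 150.1]
tcp_rot: [3.14, 0.002, 2.435]
contact_force: [-6.6, -1.0, 19.5]
grip_width: 12.0
[-6.08635662 -2.14734241 19.52682756] [543.00284316 162.71359868 150.04079819] 12.116389213046833
```

View pics/end.png

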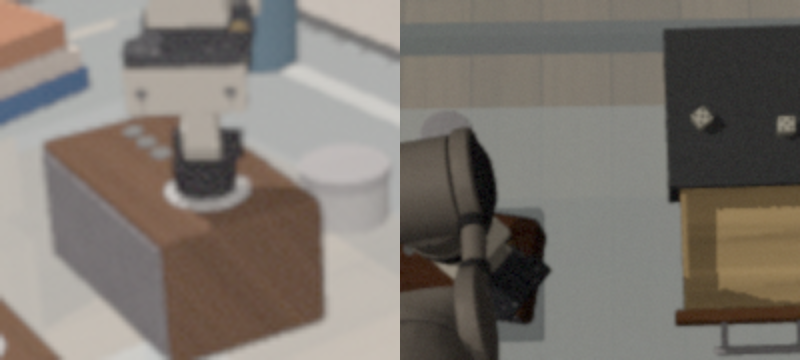

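The knob sits on the radio's dial at left-crop (207,165), hard against the stop. In the right-hand crop the drawer is open and the dice are at (702,118) and (787,124), where they were. I'll hand in.

```bash
python3 -c "
from plant import *;print(bot.close_job())"
```

```text
the job is handed in; nothing more can be done
None
```

The job is handed in at about 16 s of the 50 s allowed. The knob is on the larger brown wooden radio, and the arm is still gripping it and pressing it down.

- **Drawer:** I pulled it by the handle until it stopped moving with 23 N on the tool. It was still open in the last picture.
- **Knob:** I gripped it by its ridge and lowered it with the nose at about -0.70 rad. It slid down the shaft with almost no force and touched the collar at the expected height with 4 N.
- **Press:** Pushing on moved it about 6 mm further, where the force was 10 N. It then did not move while the force rose to 19.5 N, so the shaft is at its stop. The grip opening is 12 mm, which matches the ridge.
- **Other things:** The dice and the tin appear unmoved in the last pictures. The dish was outside those crops, but the arm never went near it.

**Checks that disagreed:**
- **Shaft angle:** My estimates ranged from -0.64 to -0.84 rad, and the first automatic fit of the knob's angle from the top camera was wrong.
- **Camera positions:** The two cameras differed by about 2 mm.
- **Fit:** I settled the angle by eye and from the side view. The clean insertion supports it, but I could not see the bore's fit directly.

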